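# Release the lime through the rocker gate

### The arm

A 6-joint arm with a two-finger parallel gripper is mounted at the origin on the work surface. World frame = base frame: x ahead of the robot, y to its left, z up, the work surface at z = 0. Lengths are in m, angles in rad, forces in N, time in s.
With the tool pointing down it reaches from about 0.425 to 0.95 m from the base axis. Payload 3.5 kg.
Tool frame: the origin (TCP) lies between the finger pads; the fingertips stand 14 mm ahead of it and the grasp point (between the pads) lies 5 mm behind it; z points along the fingers, y is the line along which they close (so a half turn about z gives the same grasp; the last joint's range is limited). The gripper opens to 85 mm and grips with 20 to 120 N. Pads are 22 mm wide; open, the fingers measure 114 mm over their backs; the gripper's body (76 mm by 85 mm) begins 54 mm behind the grasp point. The pads swing forward as they close: fully open they stand 13 mm farther back than shut.
Start: joints at [1.188, 0.286, 1.577, -0, 1.279, -0.15], TCP at [0.156, 0.657, 0.245] pointing down, gripper open.
Joint ranges: [-2.77, 2.77], [-0.9, 2.22], [0.21, 2.48], [-1.53, 4.67], [0.24, 2.81], [-2.84, 2.84]. Speed limits (rad/s): [2.79, 2.79, 3.14, 3.14, 3.14, 3.14].

### API

Orientations are given as a unit quaternion [x, y, z, w].
In Python, from plant import * gives the robot as it stands.
- The arm moves only by the tool step_arm, never from a script. Its argument "commands" is a list of rows, each an object of numbers: "gripper": the gripper's target within -1 to 1 (shut at 1, half-way at 0, fully open at -1); "x", "y", "z": the shift along the tool's x, y, z in mm; "spin": the turn about the tool's z in degrees. A call has exactly 10 rows; each row shifts and turns the commanded pose from where the row before left it, along the tool's axes as they then stand; what a row does not reach is not made up. A row lasts 1/10 s, in which the tool goes at most 50 mm and 8.59 degrees, less where a joint would pass 70% of its speed; a pose out of reach is approached as far as the arm can. A call with a gripper value outside its range is refused whole. The fingers move at their own pace and stop on an object; "force" is the grip in N (left out, the last holds). Time passes only in rows, so rows that do not move let the fingers close, or fill a call up. It gives the time, the measured TCP pose, the force, the opening and the grip force at its end, in the units of the state.
- get_state(): the state, without advancing time (a new reading comes with each control period).
- read_camera(name): name is "side" or "top"; returns a dict with "color" (420x560x3 uint8, red, green, blue), "z_map" (420x560 float32, m along the optical axis (not along the pixel's ray), 0 where there is no reading), "fx", "fy", "cx", "cy" (pixels), "distortion" ([k1, k2, p1, p2, k3] as OpenCV has them; the pictures are not rectified), "eye" and "attitude" of the camera in the world. Camera axes: x right, y up, looking along -z (the intrinsics and any distortion apply to the point x, -y, -z); pixel columns grow to the right and rows downward; lengths in m; the calibration is good to about 2 mm. A picture is of the moment at which its call begins.
- sign_off(): hands the job in; it is judged then, once.
The state is a dict: "time": time; "qpos": joint angles; "dq": joint speeds; "joint_efforts": joint torques, N m; "eef_pos": TCP position; "tcp_rot": TCP orientation; "contact_force": force on the tool from outside, world axes, zero at the start; "wrist_torque": the same for the moment, N m; "opening": opening from 0.0 (shut) to 1.0 (fully open); "finger_force": force on a finger pad.
Only numpy, scipy, OpenCV 4.12 (cv2) and the standard library are available. Lean on these libraries where they do the work, as an engineer would, in place of code of your own. Each camera call takes 0.05 s, during which the arm holds its last target. There are 200 camera calls.

### The job

A lime and a gherkin each wait behind a gate in the two-lane feeder. With the fingertips press down the paddle of the rocking lever on the lime's lane, keep it down until the lime has rolled by itself into the white tray, then let the lever come up so that the gate is fully shut again and move clear. Touch neither the lime, the gherkin nor the gates, keep the gherkin's gate shut, and leave the other things on the table where they are.

Things in the scene. Friction and masses are not known exactly. Their poses are not given: they have to be found in the camera images.
- feeder: Fixed stainless feeder. Origin: on the table under the lever axle; x along the flow (downhill, away from the robot), y to its left. Lanes centred at y = +65 mm (left) and -65 mm (right), 55 mm wide, x = 25 to 225 mm, falling 10 degrees; floor 105 mm high at the gates (x = 130 mm), walls 32 mm. Below their ends the fixed white tray: x 205 to 405, y +-125 mm, 70 mm high, 4 mm thick. Side plates 181 mm high at x = 0, y = +-120 mm.
- lever_left (a joint): Left rocking lever, rad: 0 = paddle up, gate shut; grows to 0.5 (stop) as the paddle is pressed. Axle across the lanes at feeder x = 0, height 170 mm; paddle on the robot's side, gate on the far side. A spring returns it: about 3 N on the paddle starts it, 6 N holds it fully down. At 0.4 the lime passes easily under the gate.
- lever_right (a joint): The same for the right lever.
- paddle_left (a point): Grey plastic plate, 44 mm along the lever, 32 mm wide, 6 mm thick, on the robot-side end of the left lever. Origin: centre of its upper face (feeder x = -115, y = +65, height 180 mm when up); z is that face's normal. It goes down on an arc about the axle, about 55 mm at the stop, tilting with the lever; the space below is free.
- paddle_right (a point): The same on the right lever, at feeder y = -65 mm.
- gate_left (a point): Clear acrylic plate with steel top and bottom edges, 48 mm wide, 66 mm tall, 4 mm thick, hanging across the left lane at the far end of the left lever. Origin: on the lever's centre line, 130 mm from the axle; the plate reaches from 4 mm above to 62 mm below it.
- gate_right (a point): The same in the right lane.
- lime: Round green lime, 46 mm diameter, about 60 g; origin at its centre. It lies against the gate of one of the two lanes, left or right, and rolls down as soon as that gate is up.
- gherkin: Long green gherkin, 90 mm long, 33 mm thick, lying along the other lane, one end against its gate; origin on its long axis, 22 mm from its middle towards the gate.
- beaker: Open glass beaker, 70 mm diameter, 90 mm high, standing left of the feeder. Origin: centre of its underside. Not needed.
- jar: Closed glass jar with a white cap, 64 mm diameter, 100 mm high, standing right of the feeder. Origin: centre of its underside. Not needed.
- spoon: Spoon 180 mm long lying left of the feeder, behind the beaker. Not needed.
Mind the look-alikes: they are no part of the job. What is shaped like the lime but black is not meant.

How it is judged:
By the outcome, as a careful person would: the job done as asked, in the order asked, and still so for the second after the job is handed in, with the robot touching nothing.
It also fails if it takes over 32 s, if anything falls off the work surface, if the arm or the gripper's body presses on something with over 40 N, if the wrist force passes 120 N, or if a joint passes its speed limit or range.

## Working session

There is one attempt and no reset: what is moved stays moved. The work goes in short steps, Python scripts to look and compute and a tool call to move; the robot and the scene stay as the last step left them, time stands still between calls to the robot, and variables do not carry over. Pictures are saved under pics/ and viewed, at most 10 in all, crops included, and the job is handed in when it is done.

Besides the shell and the picture viewer there is one more tool, called after "Call:" as name(argument=value, ...), one argument or row to a line, values as JSON. step_arm: Moves the arm, as the interface text tells. Its arguments: {"type":"object","properties":{"commands":{"type":"array"},"force":{"type":"number"}},"required":["commands"]}

```bash
mkdir -p pics
cat > h.py <<'E'
from plant import *
import numpy as np, cv2, pickle
from scipy.spatial.transform import Rotation as R
def snap(n,tag):
    c=read_camera(n); pickle.dump(c,open(f'{tag}.pkl','wb')); cv2.imwrite(f'pics/{tag}.png',c['color'][:,:,::-1]); return c
def rot(c):
    a=np.array(c['attitude']); return a if a.shape==(3,3) else R.from_quat(a).as_matrix()
def ray(c,u,v):
    K=np.array([[c['fx'],0,c['cx']],[0,c['fy'],c['cy']],[0,0,1.]])
    p=cv2.undistortPoints(np.array([[[u,v]]],float),K,np.array(c['distortion'],float))[0,0]
    return np.array(c['eye']),rot(c)@np.array([p[0],-p[1],-1])
def plane(c,u,v,z):
    e,d=ray(c,u,v); return e+d*(z-e[2])/d[2]
def zpt(c,u,v):
    e,d=ray(c,u,v); w=c['z_map'][int(v)-1:int(v)+2,int(u)-1:int(u)+2]; return e+d*np.median(w[w>0]) if (w>0).any() else None
E
python3 - <<'E'
from h import *
for n in('top','side'):
    c=snap(n,n+'1'); print(n,c['eye'],c['attitude'],c['fx'],c['distortion'])
print(get_state())
E
```

```text
top [0.47468436 0.01640446 1.40824149] [-0.03707094  0.03512195  0.7112934  -0.70103773] 497.15878735367875 [-0.00331688  0.          0.          0.          0.        ]
side [0.19369965 0.61696765 0.83157127] [-0.11814202  0.37892214  0.87668985 -0.27180025] 431.71738112401783 [0.03217671 0.         0.         0.         0.        ]
{'time': 0.1, 'qpos': array([ 1.18800783e+00,  2.87144070e-01,  1.57803188e+00, -2.25694198e-05,
        1.27860261e+00, -1.50023883e-01]), 'dq': array([ 0.00119819,  0.00056982, -0.00293193, -0.00069566,  0.00112958,
        0.00017773]), 'joint_efforts': array([ 4.71110652e-04, -4.07299483e+01, -2.93697542e+01, -1.13403255e-04,
        3.38366168e-03,  9.08207056e-07]), 'eef_pos': array([0.15547953, 0.65626835, 0.2440401 ]), 'tcp_rot': array([ 1.16116446e-01,  9.93235006e-01, -1.05724531e-03, -2.77316859e-04]), 'contact_force': array([0.11148571, 0.2259562 , 0.32786105]), 'wrist_torque': array([ 0.02559441, -0.02009188, -0.01841322]), 'finger_force': 0.0, 'opening': 0.9992141981998708}
```

View pics/top1.png

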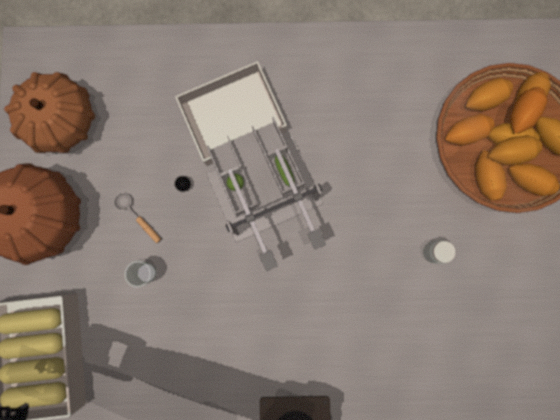

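View pics/side1.png

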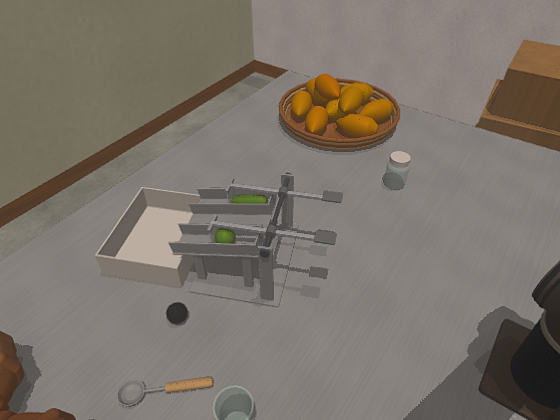

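Top view: the round green lime is at (235,182) in the left lane, and the long gherkin at (283,168) in the right. The black ball at (183,184) is the decoy. The paddles look to be near (267,260) and (318,235), but there are shadows or extra plates, so I'm enlarging both views.

Run:
```python
from h import *
t=pickle.load(open('top1.pkl','rb'));s=pickle.load(open('side1.pkl','rb'))
a=t['color'][140:280,190:340,::-1]; b=s['color'][165:305,190:350,::-1]
a=cv2.resize(a,None,fx=2.6,fy=4*.65,interpolation=2);b=cv2.resize(b,None,fx=2.5,fy=2.6,interpolation=2)
cv2.imwrite('pics/crop.png',np.hstack([a,b]))
for n,c,ps in(('t',t,[(267,260),(284,250),(318,232),(307,238),(316,240),(229,227),(322,187),(235,182)]),('s',s,[(325,237),(318,272),(333,197),(225,237)])):
    for p in ps: print(n,p,zpt(c,*p))
```

```text
t (267, 260) [0.46807369 0.06418588 0.17933839]
t (284, 250) [ 4.94480360e-01  2.28829691e-02 -1.32644373e-04]
t (318, 232) [ 0.53500784 -0.06251901  0.18030732]
t (307, 238) [ 5.27357837e-01 -4.26522781e-02 -1.51512893e-04]
t (316, 240) [ 0.5154132  -0.05726195  0.17882486]
t (229, 227) [0.55061517 0.15736018 0.17947892]
t (322, 187) [ 0.67241272 -0.08833575 -0.00102435]
t (235, 182) [0.66405064 0.14279719 0.17205376]
s (325, 237) [0.46542392 0.06362852 0.18072235]
s (318, 272) [ 4.96186265e-01  2.03588500e-02 -3.12449068e-04]
s (333, 197) [ 0.51378573 -0.05539736  0.17956693]
s (225, 237) [0.65755134 0.15826676 0.14818186]
```

View pics/crop.png

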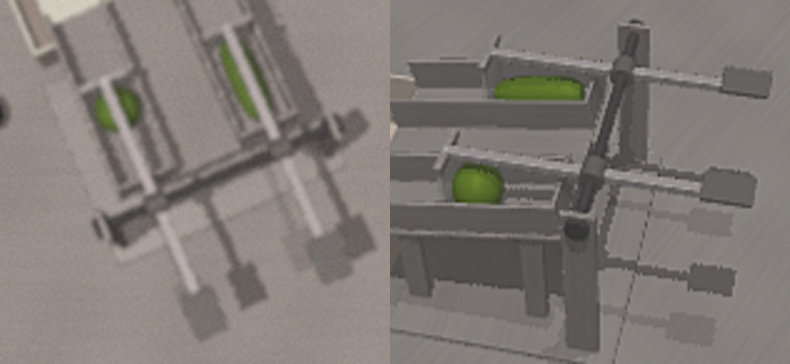

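Confirmed: the lime is at top (235,182), side (225,237), round and green, in the left lane. The gherkin is in the right lane, and the plates at z≈0 are shadows. So I press the left paddle at top (267,260).

Run:
```python
from h import *
P={}
for tag in('top1','side1'):
    c=pickle.load(open(tag+'.pkl','rb'))
    for n,(x,y) in{'L':(.467,.064),'R':(.516,-.057)}.items():
        q=[]
        for v in range(150,300):
            for u in range(200,360):
                p=zpt(c,u,v)
                if p is not None and abs(p[2]-.18)<.008 and np.hypot(p[0]-x,p[1]-y)<.03: q.append(p)
        q=np.array(q,np.float32); b=cv2.minAreaRect(q[:,:2].copy()*1000); print(tag,n,len(q),q.mean(0),b)
        P.setdefault(n,[]).append(np.r_[np.array(b[0])/1000,q[:,2].mean()])
L,Rr=[np.mean(P[k],0) for k in'LR']; d=L-Rr
yaw=np.arctan2(-d[0],d[1]); print(L,Rr,np.linalg.norm(d[:2]),np.degrees(yaw))
fx=np.array([np.cos(yaw),np.sin(yaw)])
t=L[:2]-.004*fx; s=get_state(); M=R.from_quat(s['tcp_rot']).as_matrix()
print('target',t,'tool shift mm',M.T@(np.r_[t,.215]-s['eef_pos'])*1000,'y ang',np.degrees(np.arctan2(M[1,1],M[0,1])))
```

```text
top1 L 241 [0.46804163 0.06225256 0.17861752] ((471.03704833984375, 63.54821014404297), (52.746437072753906, 31.743410110473633), 23.467679977416992)
top1 R 237 [ 0.5183583  -0.05751176  0.17888641] ((520.4894409179688, -56.77754592895508), (50.165924072265625, 31.833524703979492), 22.862363815307617)
side1 L 278 [0.46792525 0.06317277 0.1789648 ] ((471.32159423828125, 62.62610626220703), (52.64776611328125, 31.59018898010254), 23.32582664489746)
side1 R 207 [ 0.5179133  -0.05626543  0.17892309] ((520.4357299804688, -57.34089660644531), (49.946617126464844, 31.857337951660156), 24.94204330444336)
[0.47117932 0.06308716 0.17879117] [ 0.52046259 -0.05705922  0.17890477] 0.12986143625506097 22.303119871777216
target [0.46747857 0.06156913] tool shift mm [-440.76923833 -506.632248     30.00223147] y ang 76.663962654171
```

Call:
step_arm(
  commands=[
    {"gripper": 1,"x": -30,"y": -35},
    {"gripper": 1,"x": -30,"y": -35},
    {"gripper": 1,"x": -30,"y": -35},
    {"gripper": 1,"x": -30,"y": -35},
    {"gripper": 1,"x": -30,"y": -35},
    {"gripper": 1,"x": -30,"y": -35},
    {"gripper": 1,"x": -30,"y": -35},
    {"gripper": 1,"x": -30,"y": -35},
    {"gripper": 1,"x": -30,"y": -35},
    {"gripper": 1,"x": -30,"y": -35},
  ],
  force=30,
)

```text
invalid input
```

Call:
step_arm(
  commands=[
    {"gripper": 1,"x": -28,"y": -32},
    {"gripper": 1,"x": -28,"y": -32},
    {"gripper": 1,"x": -28,"y": -32},
    {"gripper": 1,"x": -28,"y": -32},
    {"gripper": 1,"x": -25,"y": -31},
    {"gripper": 1,"spin": -7.1},
    {"gripper": 1,"spin": -7.1},
    {"gripper": 1,"spin": -7.1},
    {"gripper": 1,"spin": -7.1},
    {"gripper": 1,"spin": -7.1},
  ],
)

```text
invalid input
```

```bash
cat > where.py <<'E'
from h import *
s=get_state(); M=R.from_quat(s['tcp_rot']).as_matrix()
print(s['time'],s['eef_pos'],s['contact_force'],s['opening'],s['qpos'].round(2),'yang',np.degrees(np.arctan2(M[1,1],M[0,1])))
print('shift',M.T@(np.array([.4635,.060,.205])-s['eef_pos'])*1000)
E
python3 where.py; python3 -c "
from h import *
snap('side','side2')"
```

```text
0.1 [0.15547953 0.65626835 0.2440401 ] [0.11148571 0.2259562  0.32786105] 0.9992141981998708 [ 1.19  0.29  1.58 -0.    1.28 -0.15] yang 76.663962654171
shift [-437.26295344 -509.05511816   40.00857055]
```

View pics/side2.png

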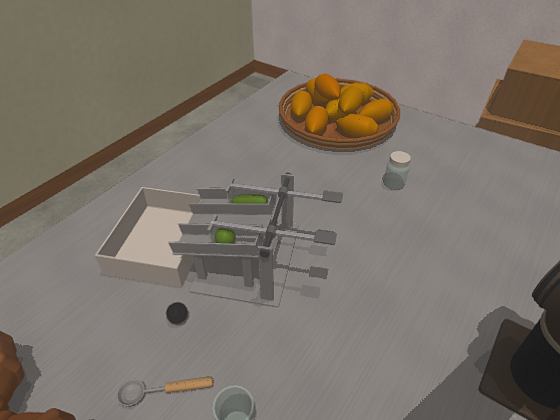

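The picture shows the scene unchanged, because both calls were refused. The rows probably need every field.

Call:
step_arm(
  commands=[
    {"gripper": 1,"x": -30,"y": -35,"z": 0,"spin": 0},
    {"gripper": 1,"x": -30,"y": -35,"z": 0,"spin": 0},
    {"gripper": 1,"x": -30,"y": -35,"z": 0,"spin": 0},
    {"gripper": 1,"x": -30,"y": -35,"z": 0,"spin": 0},
    {"gripper": 1,"x": -30,"y": -35,"z": 0,"spin": 0},
    {"gripper": 1,"x": -30,"y": -35,"z": 0,"spin": 0},
    {"gripper": 1,"x": -30,"y": -35,"z": 0,"spin": 0},
    {"gripper": 1,"x": -30,"y": -35,"z": 0,"spin": 0},
    {"gripper": 1,"x": -30,"y": -35,"z": 0,"spin": 0},
    {"gripper": 1,"x": -30,"y": -35,"z": 0,"spin": 0},
  ],
  force=30,
)

```text
time: 1.15
eef_pos: [0.3671, 0.2453, 0.2452]
tcp_rot: [0.116, 0.993, 0.0, 0.0]
contact_force: [0.1, 0.4, -0.8]
opening: 0.006
finger_force: 0.0
```

Call:
step_arm(
  commands=[
    {"gripper": 1,"x": -28,"y": -32,"z": 0,"spin": 0},
    {"gripper": 1,"x": -28,"y": -32,"z": 0,"spin": 0},
    {"gripper": 1,"x": -28,"y": -32,"z": 0,"spin": 0},
    {"gripper": 1,"x": -28,"y": -32,"z": 0,"spin": 0},
    {"gripper": 1,"x": -25,"y": -31,"z": 0,"spin": 0},
    {"gripper": 1,"x": 0,"y": 0,"z": 0,"spin": -7.1},
    {"gripper": 1,"x": 0,"y": 0,"z": 0,"spin": -7.1},
    {"gripper": 1,"x": 0,"y": 0,"z": 0,"spin": -7.1},
    {"gripper": 1,"x": 0,"y": 0,"z": 0,"spin": -7.1},
    {"gripper": 1,"x": 0,"y": 0,"z": 0,"spin": -7.1},
  ],
)

```text
time: 2.15
eef_pos: [0.4632, 0.0606, 0.245]
tcp_rot: [-0.195, 0.981, 0.0, -0.0]
contact_force: [-0.1, 0.5, -0.6]
opening: 0.001
finger_force: 0.0
```

```bash
python3 where.py; python3 -c "
from h import *
snap('side','side3')"
```

```text
2.15 [0.46322597 0.06062819 0.24498244] [-0.11768541  0.47717348 -0.60800524] 0.0010880878506505272 [-0.09 -0.19  2.07  0.    1.26 -2.05] yang 112.44132463314
shift [-3.62027700e-02 -6.97651448e-01  3.99822131e+01]
```

View pics/side3.png

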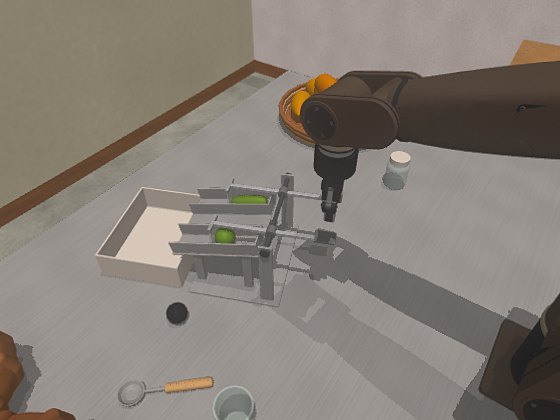

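The picture shows the closed fingertips at (331,217), directly above the left paddle at (325,237). I go down and press.

Call:
step_arm(
  commands=[
    {"gripper": 1,"x": 0,"y": 0,"z": 15,"spin": 0},
    {"gripper": 1,"x": 0,"y": 0,"z": 15,"spin": 0},
    {"gripper": 1,"x": 0,"y": 0,"z": 12,"spin": 0},
    {"gripper": 1,"x": 0,"y": 0,"z": 10,"spin": 0},
    {"gripper": 1,"x": 0,"y": 0,"z": 10,"spin": 0},
    {"gripper": 1,"x": 0,"y": 0,"z": 10,"spin": 0},
    {"gripper": 1,"x": 0,"y": 0,"z": 10,"spin": 0},
    {"gripper": 1,"x": 0,"y": 0,"z": 10,"spin": 0},
    {"gripper": 1,"x": 0,"y": 0,"z": 10,"spin": 0},
    {"gripper": 1,"x": 0,"y": 0,"z": 0,"spin": 0},
  ],
)

```text
time: 3.2
eef_pos: [0.4649, 0.0606, 0.1434]
tcp_rot: [-0.192, 0.981, -0.0, 0.002]
contact_force: [-0.2, -0.6, 5.3]
opening: -0.002
finger_force: 2.4
```

Call:
step_arm(
  commands=[
    {"gripper": 1,"x": 0,"y": 0,"z": 0,"spin": 0},
    {"gripper": 1,"x": 0,"y": 0,"z": 0,"spin": 0},
    {"gripper": 1,"x": 0,"y": 0,"z": 0,"spin": 0},
    {"gripper": 1,"x": 0,"y": 0,"z": 0,"spin": 0},
    {"gripper": 1,"x": 0,"y": 0,"z": 0,"spin": 0},
    {"gripper": 1,"x": 0,"y": 0,"z": 0,"spin": 0},
    {"gripper": 1,"x": 0,"y": 0,"z": 0,"spin": 0},
    {"gripper": 1,"x": 0,"y": 0,"z": 0,"spin": 0},
    {"gripper": 1,"x": 0,"y": 0,"z": 0,"spin": 0},
    {"gripper": 1,"x": 0,"y": 0,"z": 0,"spin": 0},
  ],
)

```text
time: 4.2
eef_pos: [0.4646, 0.0605, 0.1444]
tcp_rot: [-0.192, 0.981, -0.001, 0.001]
contact_force: [-0.5, 0.4, 5.7]
opening: 0.001
finger_force: 2.4
```

```bash
python3 where.py; python3 -c "
from h import *
snap('side','side4')"
```

```text
4.2 [0.46462335 0.06054548 0.14436993] [-0.4557537   0.38730434  5.68370123] 0.001306973671467602 [-0.09 -0.07  2.16 -0.    1.05 -2.04] yang 112.15707662228381
shift [  1.08101928  -0.17610567 -60.63304183]
```

View pics/side4.png

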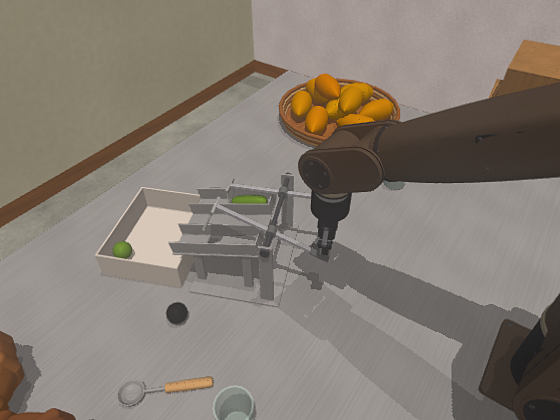

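The lime is in the white tray at (122,249), the left lever is tilted and the gherkin is still at (248,200). I lift slowly so the gate closes gently, then back off.

Call:
step_arm(
  commands=[
    {"gripper": 1,"x": 0,"y": 0,"z": -7,"spin": 0},
    {"gripper": 1,"x": 0,"y": 0,"z": -7,"spin": 0},
    {"gripper": 1,"x": 0,"y": 0,"z": -7,"spin": 0},
    {"gripper": 1,"x": 0,"y": 0,"z": -7,"spin": 0},
    {"gripper": 1,"x": 0,"y": 0,"z": -7,"spin": 0},
    {"gripper": 1,"x": 0,"y": 0,"z": -7,"spin": 0},
    {"gripper": 1,"x": 0,"y": 0,"z": -7,"spin": 0},
    {"gripper": 1,"x": 0,"y": 0,"z": -7,"spin": 0},
    {"gripper": 1,"x": 0,"y": 0,"z": -20,"spin": 0},
    {"gripper": 1,"x": 0,"y": 0,"z": -30,"spin": 0},
  ],
)

```text
time: 5.25
eef_pos: [0.4628, 0.0611, 0.248]
tcp_rot: [-0.192, 0.981, 0.001, -0.001]
contact_force: [-0.9, -0.1, 0.7]
opening: -0.001
finger_force: 0.0
```

Call:
step_arm(
  commands=[
    {"gripper": 1,"x": 0,"y": 0,"z": -30,"spin": 0},
    {"gripper": 1,"x": 0,"y": 0,"z": -30,"spin": 0},
    {"gripper": 1,"x": 0,"y": 30,"z": 0,"spin": 0},
    {"gripper": 1,"x": 0,"y": 30,"z": 0,"spin": 0},
    {"gripper": 1,"x": 0,"y": 30,"z": 0,"spin": 0},
    {"gripper": 1,"x": 0,"y": 30,"z": 0,"spin": 0},
    {"gripper": 1,"x": 0,"y": 30,"z": 0,"spin": 0},
    {"gripper": 1,"x": 0,"y": 30,"z": 0,"spin": 0},
    {"gripper": 1,"x": 0,"y": 0,"z": 0,"spin": 0},
    {"gripper": 1,"x": 0,"y": 0,"z": 0,"spin": 0},
  ],
)

```text
time: 6.25
eef_pos: [0.3957, 0.2279, 0.3093]
tcp_rot: [-0.193, 0.981, 0.0, 0.001]
contact_force: [0.1, -0.3, 0.0]
opening: -0.002
finger_force: 0.0
```

```bash
python3 where.py
python3 - <<'E'
from h import *
c=snap('top','top5'); d=snap('side','side5')
print(zpt(c,267,260),zpt(d,325,237),zpt(d,333,197))
o=pickle.load(open('side1.pkl','rb'))
cv2.imwrite('pics/both.png',np.hstack([c['color'][60:290,110:350,::-1],d['color'][130:360,90:350,::-1],o['color'][130:360,90:350,::-1]]))
E
```

```text
6.25 [0.39565371 0.22789056 0.30928282] [ 0.09740835 -0.32011439  0.02222717] -0.0018500951527827335 [ 0.3  -0.26  2.01  0.    1.39 -1.66] yang 112.26015548116912
shift [   0.91917889 -181.07493499  104.28945088]
[0.46807684 0.06416314 0.17992322] [0.37524143 0.24727607 0.3967324 ] [0.37046227 0.2456644  0.47151189]
```

View pics/both.png

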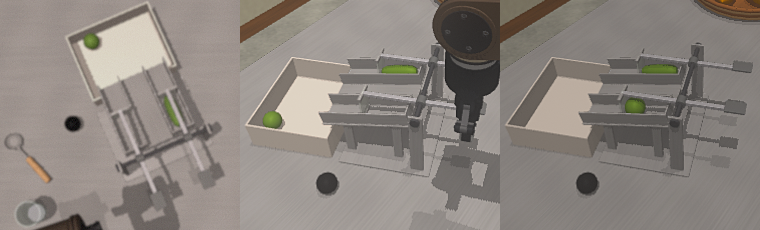

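The lime is in the tray, at (92,41) in the left panel. The left paddle is back at z 0.180, its starting height, so the gate is shut. The gherkin, ball, spoon and beaker are where they were, and the arm is clear.

```bash
python3 -c "
from plant import *
print(sign_off())"
```

```text
the job is handed in; nothing more can be done
None
```

The job is handed in at about 6.4 s: the lime is in the white tray, its gate is shut again, the gherkin is still behind its gate, and the arm is clear of everything.

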